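Open the syringe pump for a 50 ml syringe and hold its clamp

TASK

Make the syringe pump ready for the 50 ml syringe: slide the blue pusher block all the way back, home against its stop at the motor housing, and then, with the gripper, pull the syringe clamp (the rod with the black knob) up against its spring until the red ring on its rod is level with the mouth of the guide sleeve. Hold it there and finish while still holding it up at the ring, so that a colleague can lay the syringe in. Leave the tray, the syringe, the vial and the slide box where they are.

Things in the scene. Friction and masses are not known exactly. Their poses are not given: they have to be found in the camera images.
- pump: white and blue bench syringe pump, fixed; 150 (x) by 310 mm (y), base 62 mm high. Origin: centre of its underside; z up, y along its length from motor housing to cradle, keypad side at -x. Motor housing with display at y -155 to -105 mm, 108 mm high; guide rods and lead screw along y, 80 mm high; V cradle at y 60 to 145 mm, 104 mm high; clamp rod at x 42, y 100 mm. Turned by up to 0.35 rad
- pusher (a joint): position of the blue pusher block on the guide rods (m): 0 = fully back on the rubber bumpers of the motor housing (hard stop), grows along the pump's +y towards the cradle, to 0.115. The drive nut is disengaged: the block slides by hand with 2.5 N of friction and stays where it is left
- pusher_top (a point): centre of the top face of the pusher block, 144 mm above the counter; moves with it. The block's head is 44 mm wide (pump x) by 28 mm thick (pump y) and 48 mm tall below this point; the foot under it is 86 mm wide (pump x). At the stop this point lies at x -15, y -89 mm in the pump's frame
- clamp (a joint): how far the clamp's rod is drawn up out of its sleeve (m): 0 = down, 0.034 = centre of the red ring level with the sleeve's mouth, 0.048 = end of travel. An inner spring pulls it down: 5.4 N at 0, 180 N/m more, 11.5 N at the ring (plus 1 N of weight and 0.4 N of friction); it snaps down when let go
- clamp_knob (a point): middle of the black round knob on the clamp rod, 155 mm above the counter when down; the knob is 25 mm in diameter with a 29 mm rim at the top, reaches from 13 mm below to 13 mm above this point; bare 10 mm neck for 18 mm under it, then the hub. Rises with the clamp
- red_ring (a point): centre of the red ring on the clamp's rod (4 mm band, marks the 50 ml syringe); 34 mm down inside the sleeve, hidden, when the clamp is down. A thin white ring (20 ml) sits 11 mm above it
- sleeve_mouth (a point): centre of the upper mouth of the dark steel guide sleeve (22 mm diameter), 112 mm above the counter, fixed on the pump
- tray: stainless tray 300 x 110 x 25 mm, loose, beside the pump; origin at the centre of its underside. Bystander
- syringe: clear 50 ml syringe with its plunger drawn, 216 mm long, 29 mm barrel, lying in the tray along its own x; origin under the barrel. Bystander
- vial: amber vial with metal cap, 42 mm diameter, 72 mm high, standing; origin at the centre of its underside. Bystander
- slide_box: green box of microscope slides with clear lid, 100 x 85 x 35 mm; origin at the centre of its underside. Bystander
- clamp_base (a point): syringe clamp: vertical steel rod 10 mm thick in the sleeve, aluminium hub (21 mm wide, 12 mm high), 16 mm wide arm reaching 67 mm to the pump's -x over the cradle, black knob on top. This point: on the rod's axis at the hub's underside, which rests on the sleeve mouth when down

How it is judged:
By the outcome, as a careful person would: the job done as asked, in the order asked, and still so for the second after the job is handed in, while the arm keeps its last pose, push and grip.
It also fails if it takes over 51 s, if anything falls off the work surface, if the arm or the gripper's body presses on something with over 40 N, if the wrist force passes 120 N, or if a joint passes its speed limit or range.

ROBOT

A 6-joint arm with a two-finger parallel gripper is mounted at the origin on the work surface. World frame = base frame: x ahead of the robot, y to its left, z up, the work surface at z = 0. Lengths are in m, angles in rad, forces in N, time in s.
With the tool pointing down it reaches from about 0.35 to 0.875 m from the base axis. Payload 4.2 kg.
Tool frame: the origin (TCP) lies midway between the tips of the shut fingers; the grasp point (between the pads) lies 19 mm behind it; z points along the fingers, y is the line along which they close (so a half turn about z gives the same grasp; the last joint's range is limited). The gripper opens to 87 mm and grips with 3 to 60 N. Pads are 19 mm wide; open, the fingers measure 117 mm over their backs; the gripper's body (75 mm by 190 mm) begins 51 mm behind the grasp point.
Start: joints at [-0.909, 0.385, 0.008, 0, -1.194, -0.259], TCP at [0.245, -0.575, 0.223] pointing down, gripper open.
Joint ranges: [-3.14, 3.14], [-1.21, 2.06], [-1.07, 1.41], [-3.16, 2.05], [-2.99, -0.16], [-3.1, 3.1]. Speed limits (rad/s): [2.79, 2.79, 3.14, 3.14, 3.14, 3.14].

INTERFACE

Orientations are given as a unit quaternion [w, x, y, z].
In Python, from rig import robot, eyes, sign_off gives the robot as it stands.
- The arm moves only by the tool carry_out, never from a script. Its argument "plan" is a list that holds one entry, the list of rows, each a list of 6 numbers: the shift along the tool's x, y, z in mm, then the turn, a rotation vector about the tool's x, y, z in degrees. In form: [[[x, y, z, wx, wy, wz], ...]]. A call has 1 to 12 rows; each row shifts and turns the commanded pose from where the row before left it, along the tool's axes as they then stand; what a row does not reach is not made up. A row lasts 1/8 s, in which the tool goes at most 62.5 mm and 10.7 degrees, less where a joint would pass 70% of its speed; a pose out of reach is approached as far as the arm can. A call with a gripper value outside its range is refused whole. "hand" is the finger opening in mm, from 0 to 87, set as the call begins (left out, the last holds). The fingers move at their own pace and stop on an object; the grip force is fixed at half the most. Time passes only in rows, so rows that do not move let the fingers close. It gives the time, the measured TCP pose, the force, the opening and the grip force at its end, in the units of the state.
- robot.get_obs(): the state, without advancing time (a new reading comes with each control period).
- eyes.snapshot(name): name is "scene" or "top" or "wrist"; returns the picture (420x560x3 uint8, red, green, blue); there is no depth.
- eyes.camera_info(name): a dict with "fx", "fy", "cx", "cy" (pixels), "extrinsics" (4x4, takes a point from camera to world coordinates); the wrist camera has in their place "tool_from_camera" (4x4, takes a point from camera to tool coordinates, whose origin is the TCP and whose axes are the flange's). Camera axes: x right, y down, z forward; pixel columns grow to the right and rows downward; lengths in m; the calibration is good to about 2 mm. A picture is of the moment at which its call begins: read the wrist's pose just before it. camera_info takes no time and is no camera call.
- sign_off(): hands the job in; it is judged then, once.
The state is a dict: "t": time; "joints": joint angles; "qd": joint speeds; "tau": joint torques, N m; "position": TCP position; "orientation": TCP orientation; "ft_force": force on the tool from outside, world axes, zero at the start; "moment": the same for the moment, N m; "width": finger opening in m; "gripper_force": force on a finger pad.
Only numpy, scipy, OpenCV 4.12 (cv2) and the standard library are available. Lean on these libraries where they do the work, as an engineer would, in place of code of your own. Each camera call takes 0.05 s, during which the arm holds its last target. There are 200 camera calls.

## Working session

There is one attempt and no reset: what is moved stays moved. The work goes in short steps, Python scripts to look and compute and a tool call to move; the robot and the scene stay as the last step left them, time stands still between calls to the robot, and variables do not carry over. Pictures are saved under pics/ and viewed, at most 10 in all, crops included, and the job is handed in when it is done.

Besides the shell and the picture viewer there is one more tool, called after ">>>" as a command line: name --argument value ..., lists and objects as JSON in quotes. carry_out: Moves the arm, as the interface text tells. Its arguments: {"type":"object","properties":{"plan":{"type":"array","items":{"type":"array","items":{"type":"array","items":{"type":"number"}}}},"hand":{"type":"number"}},"required":["plan"]}

```bash
mkdir -p pics; ls
python3 - <<'E'
from rig import robot, eyes
import cv2,numpy as np
np.set_printoptions(precision=4,suppress=True)
o=robot.get_obs();print(o)
for n in("scene","top","wrist"):
    print(n,eyes.camera_info(n))
    cv2.imwrite(f"pics/{n}0.png",eyes.snapshot(n)[:,:,::-1])
E
```

```text
pics
{'t': 0.0, 'joints': array([-0.9094,  0.3856,  0.0066, -0.0005, -1.194 , -0.2586]), 'qd': array([ 0.0004,  0.0016,  0.0003, -0.0007,  0.0022,  0.0001]), 'tau': array([  0.0003, -39.0663,  18.7398,   4.2197,   0.011 ,  -0.0002]), 'position': array([ 0.2448, -0.5744,  0.2215]), 'orientation': array([-0.0003, -0.1999,  0.9798,  0.0011]), 'ft_force': array([0.2285, 0.3986, 1.1356]), 'moment': array([ 0.0125, -0.0437,  0.0012]), 'gripper_force': 0.0, 'width': 0.08691014562781847}
scene {'fx': 393.61806175580637, 'fy': 393.61806175580637, 'cx': 276.11096034988446, 'cy': 210.69114661488317, 'extrinsics': array([[ 0.5441,  0.5052, -0.6699,  1.2922],
       [ 0.8389, -0.3383,  0.4263, -0.428 ],
       [-0.0112, -0.794 , -0.6079,  0.7537],
       [ 0.    ,  0.    ,  0.    ,  1.    ]])}
top {'fx': 527.2126827047574, 'fy': 527.2126827047574, 'cx': 273.1761075000619, 'cy': 212.2763161886378, 'extrinsics': array([[-0.0047, -0.9984,  0.0569,  0.4929],
       [-1.    ,  0.0044, -0.006 ,  0.0225],
       [ 0.0057, -0.0569, -0.9984,  1.2908],
       [ 0.    ,  0.    ,  0.    ,  1.    ]])}
wrist {'fx': 341.89846910471033, 'fy': 341.89846910471033, 'cx': 278.1384663031874, 'cy': 211.52077203437926, 'tool_from_camera': array([[-0.0009, -0.9541, -0.2996,  0.0827],
       [ 1.    , -0.0009, -0.0003, -0.001 ],
       [ 0.    , -0.2996,  0.9541, -0.162 ],
       [ 0.    ,  0.    ,  0.    ,  1.    ]])}
```

View pics/scene0.png

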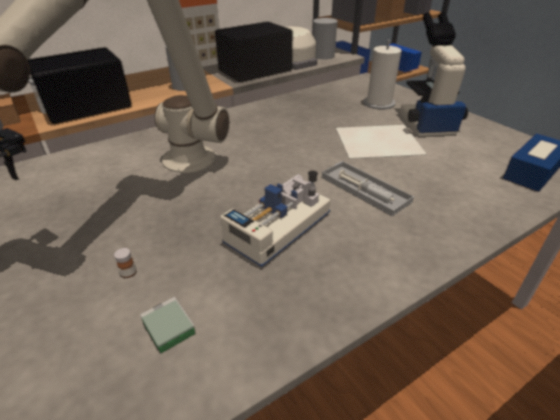

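View pics/top0.png

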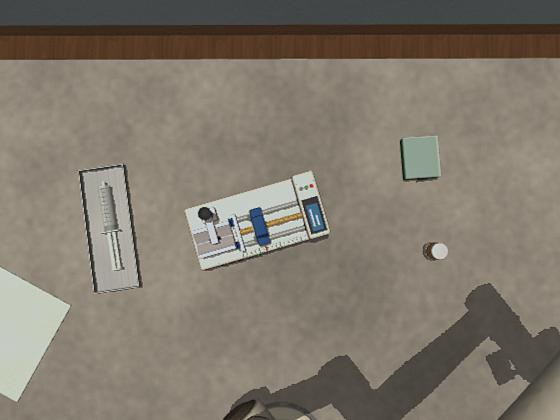

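The scene view shows the pump around (275,215) and the knob at about (312,177). In the top view the knob is at about (206,214), the blue pusher at (260,226) and the motor housing at the right, (313,207). I'll zoom in on both views.

Run:
```python
import cv2,numpy as np
a=cv2.imread("pics/top0.png")[165:275,180:340]; b=cv2.imread("pics/scene0.png")[165:265,215:335]
A=cv2.resize(a,None,fx=5,fy=5,interpolation=cv2.INTER_CUBIC)
B=cv2.resize(b,None,fx=6,fy=6,interpolation=cv2.INTER_CUBIC)
cv2.imwrite("pics/topc.png",A);cv2.imwrite("pics/scenec.png",B)
```

```text
(no output)
```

View pics/topc.png

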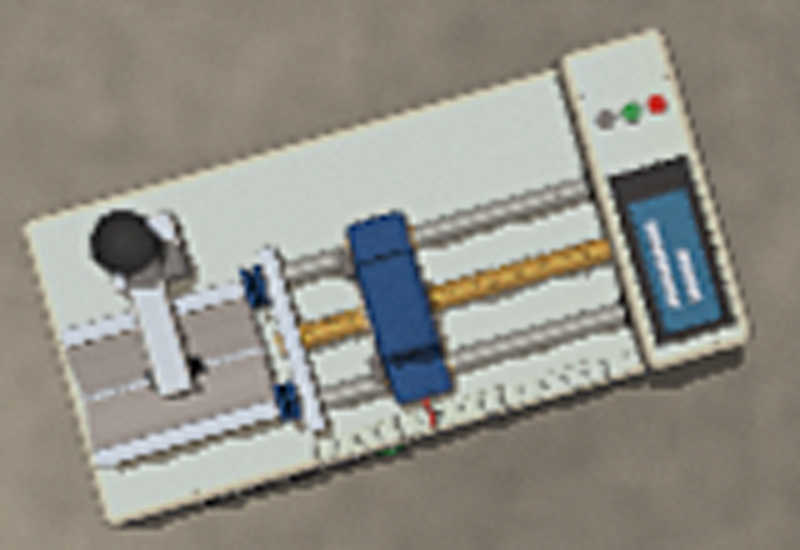

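View pics/scenec.png

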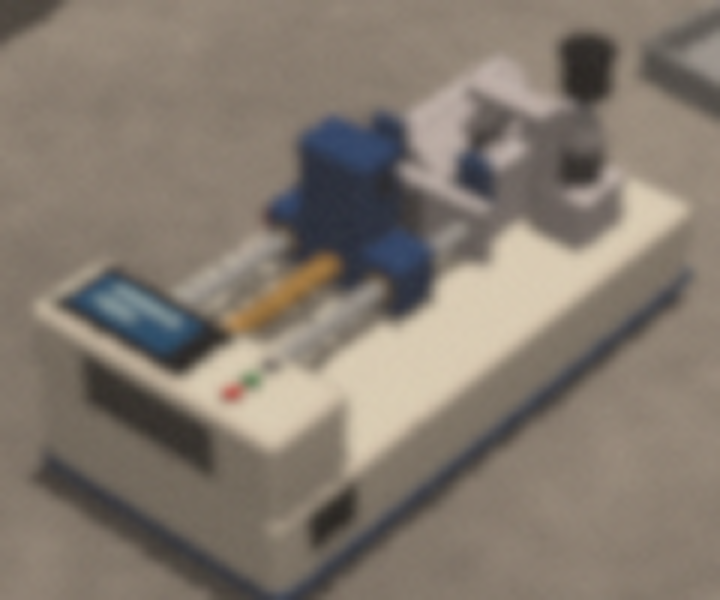

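In the top crop, the knob top is at (125,241) and the pusher head centre at (400,304). The base's left corners are at (28,225) and (108,522), and the housing's top corners at (655,30) and (748,340). In the scene crop, the knob top is at (587,45) and the pusher top face centre at (350,143). Next I triangulate these and fit the pump pose.

```bash
cat > h.py <<'E'
import numpy as np
from rig import robot, eyes
from scipy.spatial.transform import Rotation as R
np.set_printoptions(precision=4,suppress=True)
def cam(n,obs=None):
    c=eyes.camera_info(n)
    if n!="wrist": T=c["extrinsics"]
    else:
        o=obs or robot.get_obs(); T=np.eye(4); q=o["orientation"]
        T[:3,:3]=R.from_quat(np.r_[q[1:],q[0]]).as_matrix(); T[:3,3]=o["position"]; T=T@c["tool_from_camera"]
    return c,T
def ray(ct,uv):
    c,T=ct; d=T[:3,:3]@[(uv[0]-c["cx"])/c["fx"],(uv[1]-c["cy"])/c["fy"],1]
    return T[:3,3],d/np.linalg.norm(d)
def atz(ct,uv,z):
    p,d=ray(ct,uv); return p+d*(z-p[2])/d[2]
def tri(rays):
    A=sum(np.eye(3)-np.outer(d,d) for p,d in rays); b=sum((np.eye(3)-np.outer(d,d))@p for p,d in rays)
    x=np.linalg.solve(A,b); return x,[np.linalg.norm(np.cross(x-p,d)) for p,d in rays]
def proj(ct,P):
    c,T=ct; q=T[:3,:3].T@(np.asarray(P)-T[:3,3]); return np.array([c["cx"]+c["fx"]*q[0]/q[2],c["cy"]+c["fy"]*q[1]/q[2]])
E
python3 - <<'E'
from h import *
t=cam("top");s=cam("scene")
U=lambda u,v:((u+.5)/5+179.5,(v+.5)/5+164.5)
V=lambda u,v:((u+.5)/6+214.5,(v+.5)/6+164.5)
print("knobtop",tri([ray(t,U(125,241)),ray(s,V(587,45))]))
print("push",tri([ray(t,U(400,304)),ray(s,V(350,143))]))
from scipy.optimize import least_squares
# pump pts: (x,y,z, cam, pix)
D=[(.075,.155,.062,t,U(28,225)),(-.075,.155,.062,t,U(108,522)),(.075,-.155,.108,t,U(655,32)),(-.075,-.155,.108,t,U(748,342)),(.042,.1,.168,t,U(125,241)),
(.042,.1,.168,s,V(587,45)),(.075,-.155,0,s,V(285,598)),(-.075,-.155,0,s,V(40,465)),(.075,-.155,.108,s,V(275,450)),(-.075,-.155,.108,s,V(35,303)),(.075,.155,.062,s,V(692,215))]
def w(p,x): c,n=np.cos(p[2]),np.sin(p[2]); return np.array([p[0]+c*x[0]-n*x[1],p[1]+n*x[0]+c*x[1],x[2]])
f=lambda p:np.concatenate([proj(d[3],w(p,d[:3]))-d[4] for d in D])
r=least_squares(f,[.5,.05,.25]);p=r.x;print(p,r.fun.reshape(-1,2))
print("knob",w(p,(.042,.1,.155)))
print("push0",w(p,(-.015,-.089,.144)),"dir",w([0,0,p[2]],(0,1,0)))
for z in(.144,):
  a=atz(t,U(400,304),z);b=atz(s,V(350,143),z);print(a,b)
  for q in(a,b): 
    d=q-w(p,(-.015,-.089,.144)); print("joint",d@w([0,0,p[2]],(0,1,0)))
o=robot.get_obs();print(R.from_quat(np.r_[o["orientation"][1:],o["orientation"][0]]).as_matrix())
E
```

```text
knobtop (array([0.5565, 0.162 , 0.1699]), [np.float64(0.0002555324068741097), np.float64(0.000255532406874097)])
push (array([0.5304, 0.0463, 0.144 ]), [np.float64(0.001067426260515585), np.float64(0.001067426260515655)])
[0.5411 0.0571 0.2713] [[-2.6311 -0.7201]
 [-1.585   2.0238]
 [ 1.1541 -0.7025]
 [ 1.0401  1.2518]
 [-1.2791  0.7876]
 [ 0.2935  0.0446]
 [-1.0776  5.6878]
 [ 1.22    2.6814]
 [-0.9233 -0.3959]
 [-1.752  -0.3103]
 [ 1.0953 -1.7709]]
knob [0.5548 0.1647 0.155 ]
push0 [ 0.5505 -0.0327  0.144 ] dir [-0.268   0.9634  0.    ]
[0.5298 0.0453 0.144 ] [0.5309 0.0472 0.144 ]
joint 0.08068591760630978
joint 0.08218897877917698
[[-0.92   -0.3919 -0.0008]
 [-0.3919  0.92    0.0015]
 [ 0.0001  0.0017 -1.    ]]
```

>>> carry_out --plan '[[[-42,41,0,0,0,0],[-42,41,0,0,0,0],[-42,41,0,0,0,0],[-42,41,0,0,0,0],[-42,41,0,0,0,0],[-42,41,0,0,0,0],[-42,41,0,0,0,0],[-42,41,0,0,0,0],[-42,41,0,0,0,0],[-42,41,0,0,0,0],[-42,41,0,0,0,0],[0,0,0,0,0,0]]]' --hand 0

```text
t: 1.65
position: [0.4943, 0.0242, 0.2221]
orientation: [-0.0, -0.202, 0.979, 0.0]
ft_force: [-0.3, -0.5, 0.3]
width: 0.0004
gripper_force: 0.0
```

>>> carry_out --plan '[[[0,0,0,0,0,-10.3],[0,0,0,0,0,-10.3],[0,0,0,0,0,-10.3],[0,0,0,0,0,-10.3],[0,0,0,0,0,-10.3],[0,0,0,0,0,-10.3],[0,0,0,0,0,-10.3],[0,0,0,0,0,-10.3],[0,0,0,0,0,0]]]'

```text
t: 2.78
position: [0.4927, 0.0202, 0.2224]
orientation: [0.0, 0.795, -0.607, -0.0]
ft_force: [0.9, 0.3, -0.3]
width: 0.0001
gripper_force: 0.0
```

Run:
```python
from h import *
import cv2
o=robot.get_obs();c=cam("wrist",o)
cv2.imwrite("pics/w1.png",eyes.snapshot("wrist")[:,:,::-1])
print(o["position"],c[1])
q=o["orientation"];M=R.from_quat(np.r_[q[1:],q[0]]).as_matrix();print(M)
print("to start",M.T@(np.array([.5213,.079,.222])-o["position"])*1e3)
for P in([.5304,.0463,.144],[.5565,.162,.168]):print(proj(c,P))
```

```text
[0.4927 0.0202 0.2224] [[-0.9648 -0.2505 -0.0799  0.5152]
 [-0.2629  0.9205  0.2891 -0.0605]
 [ 0.0011  0.2999 -0.954   0.3844]
 [ 0.      0.      0.      1.    ]]
[[ 0.2638 -0.9646 -0.0007]
 [-0.9646 -0.2638 -0.0001]
 [-0.0001  0.0007 -1.    ]]
to start [-49.1301 -43.104    0.3532]
[221.2998 241.0776]
[152.0588 377.1224]
```

View pics/w1.png

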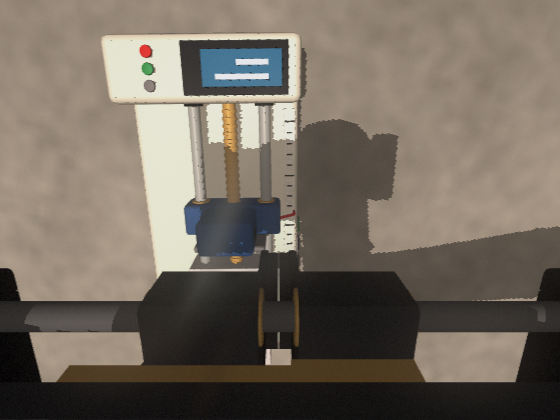

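The wrist view shows the pump square to the gripper, with the pusher head's top face near (227,240), about where predicted, and the housing at the top. Now I move behind the block on the cradle side and descend.

>>> carry_out --plan '[[[-25,-20,0,0,0,0],[-25,-20,0,0,0,0],[0,0,30,0,0,0],[0,0,30,0,0,0],[0,0,0,0,0,0],[0,0,0,0,0,0]]]'

```text
t: 3.58
position: [0.5193, 0.0799, 0.1637]
orientation: [-0.001, 0.796, -0.606, 0.001]
ft_force: [0.0, 0.1, 0.4]
width: 0.0003
gripper_force: 0.0
```

Run:
```python
from h import *
import cv2
o=robot.get_obs();c=cam("wrist",o);print(o["position"],o["ft_force"])
a=eyes.snapshot("wrist")[:,:,::-1];b=eyes.snapshot("scene")[150:250,210:340,::-1]
cv2.imwrite("pics/w2.png",np.vstack([a[110:300,80:480],cv2.resize(b,(400,308),interpolation=cv2.INTER_CUBIC)]))
```

```text
[0.5193 0.0799 0.1637] [0.0343 0.0903 0.3936]
```

View pics/w2.png

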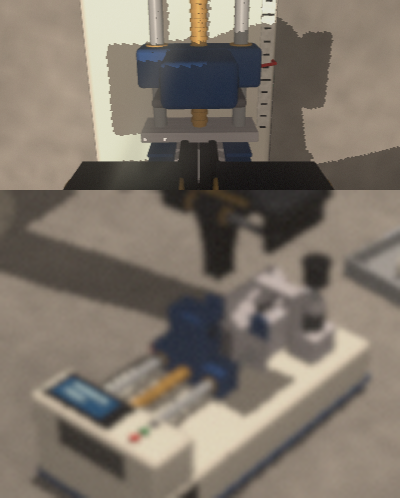

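Run:
```python
from h import *
c=cam("wrist");o=robot.get_obs()
d=np.array([-.268,.9634,0]);x=np.array([.9634,.268,0])
def rel(P): P=P-o["position"]; return P@x*1e3,P@d*1e3
print("block far edge L/R",rel(atz(c,(243,217),.144)),rel(atz(c,(318,217),.144)))
print("plate near/far", [rel(atz(c,(280,r),.104)) for r in(228,241,250,268)])
print("tip",proj(c,o["position"]))
```

```text
block far edge L/R (np.float64(19.984019499618952), np.float64(-23.360472286682395)) (np.float64(-22.108601741013036), np.float64(-23.281627711345358))
plate near/far [(np.float64(-0.8662972522493771), np.float64(-2.017455062751407)), (np.float64(-0.8554694581213108), np.float64(7.669515539938789)), (np.float64(-0.8478160106278444), np.float64(14.516590761453607)), (np.float64(-0.8321080742751314), np.float64(28.569528587841997))]
tip [278.6477 271.1829]
```

Local crop coordinates: in the wrist view the head's far edge is at about (200,108), the grey cradle plate at (200,130), and the finger tips at (200,145). The plate is close behind the fingers, so I'll move 6 mm towards the block and push at a height above the plate.

>>> carry_out --plan '[[[6,0,0,0,0,0],[0,0,15,0,0,0],[0,0,15,0,0,0],[0,0,14,0,0,0],[0,0,0,0,0,0],[4,0,0,0,0,0],[4,0,0,0,0,0],[4,0,0,0,0,0],[0,0,0,0,0,0]]]'

```text
t: 4.8
position: [0.5235, 0.0623, 0.1188]
orientation: [-0.0, 0.796, -0.606, 0.0]
ft_force: [-0.0, 0.8, -1.4]
width: 0.0008
gripper_force: 0.5
```

>>> carry_out --plan '[[[6,0,0,0,0,0],[6,0,0,0,0,0],[6,0,0,0,0,0],[6,0,0,0,0,0],[6,0,0,0,0,0],[6,0,0,0,0,0],[6,0,0,0,0,0],[6,0,0,0,0,0],[6,0,0,0,0,0],[6,0,0,0,0,0],[3,0,0,0,0,0],[0,0,0,0,0,0]]]'

```text
t: 6.3
position: [0.5391, 0.001, 0.1181]
orientation: [0.001, 0.796, -0.606, -0.001]
ft_force: [0.3, 0.9, 0.8]
width: 0.0007
gripper_force: 0.0
```

>>> carry_out --plan '[[[3,0,0,0,0,0],[3,0,0,0,0,0],[0,0,0,0,0,0]]]'

```text
t: 6.68
position: [0.541, -0.0044, 0.1181]
orientation: [0.001, 0.796, -0.606, -0.001]
ft_force: [-2.1, 0.7, -0.2]
width: 0.0005
gripper_force: 0.5
```

>>> carry_out --plan '[[[2,0,0,0,0,0],[2,0,0,0,0,0],[0,0,0,0,0,0]]]'

```text
t: 7.05
position: [0.5426, -0.008, 0.1184]
orientation: [0.0, 0.796, -0.606, -0.0]
ft_force: [-1.3, 1.5, -1.4]
width: 0.0006
gripper_force: 0.9
```

>>> carry_out --plan '[[[2,0,0,0,0,0],[2,0,0,0,0,0],[0,0,0,0,0,0]]]'

```text
t: 7.42
position: [0.5433, -0.0102, 0.1184]
orientation: [-0.001, 0.796, -0.606, -0.001]
ft_force: [-4.9, 8.6, 0.9]
width: 0.0007
gripper_force: 4.6
```

>>> carry_out --plan '[[[2,0,0,0,0,0],[1,0,0,0,0,0],[0,0,0,0,0,0]]]'

```text
t: 7.8
position: [0.5434, -0.0104, 0.1185]
orientation: [-0.002, 0.796, -0.606, -0.002]
ft_force: [-8.5, 19.3, 3.8]
width: 0.0007
gripper_force: 10.5
```

>>> carry_out --plan '[[[1,0,0,0,0,0],[1,0,0,0,0,0],[0,0,0,0,0,0]]]'

```text
t: 8.18
position: [0.5434, -0.0105, 0.1185]
orientation: [-0.003, 0.796, -0.606, -0.003]
ft_force: [-12.7, 26.3, 5.9]
width: 0.0002
gripper_force: 14.4
```

The force rose to 26 N with no further motion, at the predicted stop position, so the pusher is home. Now I back off, rise and go above the knob.

>>> carry_out --plan '[[[-11,0,0,0,0,0],[-11,0,0,0,0,0],[0,0,-35,0,0,0],[0,0,-35,0,0,0],[0,0,-35,0,0,0],[-30,-12,0,0,0,0],[-30,-12,0,0,0,0],[-30,-12,0,0,0,0],[-30,-12,0,0,0,0],[-29,-11,0,0,0,0],[0,0,0,0,0,0],[0,0,0,0,0,0]]]' --hand 0

```text
t: 9.68
position: [0.5564, 0.1634, 0.2235]
orientation: [0.0, 0.796, -0.606, 0.0]
ft_force: [-0.1, -0.6, 0.4]
width: 0.0002
gripper_force: 0.0
```

>>> carry_out --plan '[[[0,0,0,0,0,0],[0,0,0,0,0,0],[0,0,0,0,0,0],[0,0,0,0,0,0]]]' --hand 75

```text
t: 10.18
position: [0.5564, 0.1639, 0.2236]
orientation: [-0.0, 0.796, -0.606, 0.0]
ft_force: [0.2, 0.7, -0.1]
width: 0.0323
gripper_force: 0.0
```

Run:
```python
from h import *
import cv2
o=robot.get_obs();c=cam("wrist",o);print(o["position"],o["width"],o["orientation"])
a=eyes.snapshot("wrist")[:,:,::-1];t=eyes.snapshot("top")[:,:,::-1]
cv2.imwrite("pics/w3.png",np.vstack([cv2.resize(a[150:350,140:420],(700,500)),]))
cv2.imwrite("pics/t3.png",t)
for P in([.5565,.162,.168],[.5548,.1647,.168]):print(proj(c,P))
```

```text
[0.5564 0.1639 0.2236] 0.0323415101779755 [-0.0001  0.7958 -0.6056  0.    ]
[279.0889 230.5434]
[280.4366 234.7423]
```

View pics/w3.png

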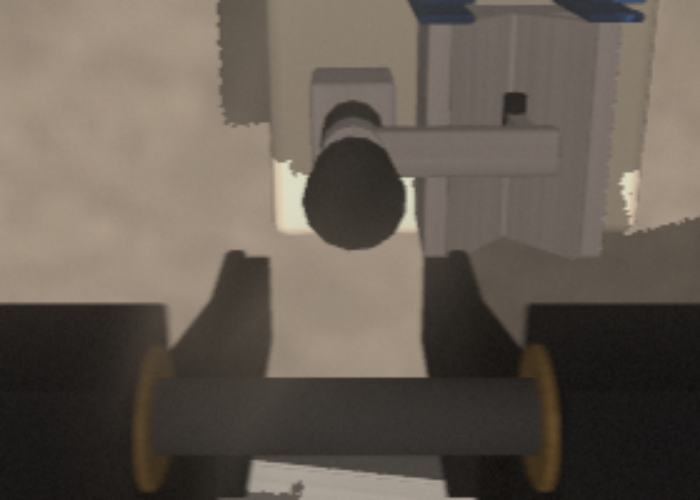

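In the wrist crop the knob top is centred at about (354,201), which is image pixel (281.6,230.4), and the fingers straddle it. That puts the knob axis near (0.555,0.162), so I shift slightly and descend.

>>> carry_out --plan '[[[1.5,1.9,0,0,0,0],[0,0,0,0,0,0],[0,0,18,0,0,0],[0,0,18,0,0,0],[0,0,18,0,0,0],[0,0,18,0,0,0],[0,0,17.5,0,0,0],[0,0,0,0,0,0],[0,0,0,0,0,0]]]' --hand 75

```text
t: 11.4
position: [0.5555, 0.1623, 0.1348]
orientation: [-0.001, 0.796, -0.605, 0.0]
ft_force: [0.4, 0.5, -1.3]
width: 0.0748
gripper_force: 0.0
```

>>> carry_out --plan '[[[0,0,0,0,0,0],[0,0,0,0,0,0],[0,0,0,0,0,0],[0,0,0,0,0,0],[0,0,0,0,0,0],[0,0,0,0,0,0],[0,0,0,0,0,0],[0,0,0,0,0,0]]]' --hand 0

```text
t: 12.4
position: [0.5547, 0.162, 0.1341]
orientation: [0.0, 0.796, -0.605, -0.0]
ft_force: [-1.1, 0.3, 1.0]
width: 0.0251
gripper_force: 29.3
```

The grip is on the 25 mm knob body, with 29 N. Now lift.

>>> carry_out --plan '[[[0,0,-4,0,0,0],[0,0,-4,0,0,0],[0,0,-4,0,0,0],[0,0,-4,0,0,0],[0,0,-4,0,0,0],[0,0,0,0,0,0],[0,0,0,0,0,0]]]'

```text
t: 13.28
position: [0.5546, 0.162, 0.1538]
orientation: [0.0, 0.796, -0.605, -0.0]
ft_force: [1.3, -0.2, -9.9]
width: 0.0253
gripper_force: 29.6
```

>>> carry_out --plan '[[[0,0,-4,0,0,0],[0,0,-4,0,0,0],[0,0,-4,0,0,0],[0,0,-2,0,0,0],[0,0,0,0,0,0],[0,0,0,0,0,0]]]'

```text
t: 14.02
position: [0.5546, 0.162, 0.1679]
orientation: [0.0, 0.796, -0.605, -0.0]
ft_force: [0.8, 0.0, -12.8]
width: 0.025
gripper_force: 29.7
```

Run:
```python
from h import *
import cv2
z=[];f=[]
S=[]
for i in range(8):
    o=robot.get_obs();z.append(o["position"]);f.append(o["ft_force"]);S.append(eyes.snapshot("scene").astype(float))
T=eyes.snapshot("top")
print(np.mean(z,0),np.mean(f,0),o["width"],o["gripper_force"])
m=np.mean(S,0)[:,:,::-1].astype(np.uint8)
B=cv2.resize(m[145:225,270:350],(560,560),interpolation=cv2.INTER_CUBIC)
cv2.imwrite("pics/s4.png",B);cv2.imwrite("pics/t4.png",T[:,:,::-1])
s=cam("scene");x,y=np.mean(z,0)[:2]
for h in(.112,.146,.171,.176):
    p=proj(s,[x,y,h]); print(h,(p-[269.5,144.5])*7-.5)
```

```text
[0.5546 0.162  0.1679] [  0.9702   0.5068 -12.1892] 0.024913886914846715 29.67337315203622
0.112 [290.4694 310.6496]
0.146 [294.0623 241.1213]
0.171 [296.7903 188.3305]
0.176 [297.345  177.5967]
```

View pics/s4.png

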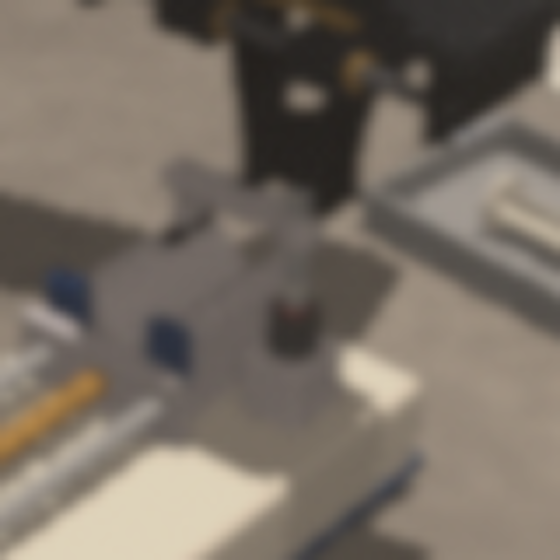

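The ring shows as a reddish patch at (293,305) in the crop, next to the predicted sleeve mouth at (290,311). TCP rise is 33.8 mm and the force matches. One last numeric check covers slip, ring height and the pusher.

Run:
```python
from h import *
import cv2
f=[];S=[]
for i in range(16):
    o=robot.get_obs();f.append(np.r_[o["position"][2],o["ft_force"][2]]);S.append(eyes.snapshot("scene").astype(float))
print(np.mean(f,0))
m=np.mean(S,0); c=slice(309,314)
for r in range(180,198): print(r,m[r,c].mean(0).round(),(m[r,c,0]-m[r,c,1]).mean().round(1))
s=cam("scene")
for h in(.104,.108,.112,.116,.120,.124):
    # front of the ring/sleeve facing the camera
    print(h,proj(s,[.5546,.162,h]),proj(s,[.5546+.0043,.162-.0026,h]),proj(s,[.5546+.0093,.162-.006,h]))
t=eyes.snapshot("top").astype(int);B=(t[:,:,2]>t[:,:,0]+35)&(t[:,:,2]>60);B[:170]=0;B[275:]=0
n,l,st,ce=cv2.connectedComponentsWithStats(B.astype(np.uint8))
for i in range(1,n):
    if st[i,4]>60: print(st[i],ce[i])
print("pusher exp",proj(cam("top"),[.5497,-.0331,.144]))
```

```text
[  0.1679 -12.5293]
180 [100.  93.  88.] 7.5
181 [97. 91. 86.] 6.5
182 [96. 90. 85.] 6.2
183 [96. 90. 85.] 6.2
184 [97. 90. 85.] 6.2
185 [99. 93. 87.] 6.4
186 [99. 92. 86.] 6.7
187 [92. 85. 79.] 7.1
188 [83. 73. 69.] 10.1
189 [75. 61. 57.] 13.9
190 [64. 53. 49.] 11.2
191 [57. 51. 47.] 5.9
192 [55. 51. 47.] 3.9
193 [55. 51. 47.] 3.8
194 [57. 53. 50.] 4.0
195 [68. 63. 59.] 4.9
196 [88. 81. 77.] 6.7
197 [103.  95.  91.] 8.1
0.104 [310.9293 191.2309] [311.1064 192.2195] [311.2089 193.4197]
0.108 [310.9882 190.091 ] [311.1658 191.0777] [311.2688 192.2756]
0.112 [311.0473 188.9461] [311.2255 189.931 ] [311.329  191.1266]
0.116 [311.1066 187.7964] [311.2855 188.7793] [311.3895 189.9726]
0.12 [311.1663 186.6417] [311.3457 187.6226] [311.4502 188.8136]
0.124 [311.2261 185.4821] [311.4062 186.461 ] [311.5111 187.6495]
[285 197  21  38 424] [295.3373 215.3656]
[305 203  19  29 267] [314.6891 216.3408]
pusher exp [295.5798 216.1078]
```

```bash
python3 -c "
from rig import sign_off
print(sign_off())"
```

```text
the job is handed in; nothing more can be done
None
```

Job handed in: the pusher is home against its stop, and the gripper is holding the clamp up about 33.8 mm, with the red ring at the sleeve mouth. The tray, syringe, vial and slide box were not touched.

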